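# Seat a trailer coupler on the bench stand's ball and latch it

### The arm

A 6-joint arm with a two-finger parallel gripper is mounted at the origin on the work surface. World frame = base frame: x ahead of the robot, y to its left, z up, the work surface at z = 0. Lengths are in m, angles in rad, forces in N, time in s.
With the tool pointing down it reaches from about 0.25 to 0.775 m from the base axis. Payload 4 kg.
Tool frame: the origin (TCP) lies between the finger pads; the fingertips stand env.finger_overhang ahead of it and the grasp point (between the pads) lies 11 mm behind it (env.finger_overhang is the distance from the TCP to the fingertips, in m); z points along the fingers, y is the line along which they close (so a half turn about z gives the same grasp; the last joint's range is limited). The gripper opens to 85 mm and grips with 20 to 120 N. Pads are 22 mm wide; open, the fingers measure 114 mm over their backs; the gripper's body (76 mm by 85 mm) begins 54 mm behind the grasp point. The pads swing forward as they close: fully open they stand 13 mm farther back than shut.
Start: joints at [1, 0.087, 1.371, -0, 1.684, -0.103], TCP at [0.248, 0.491, 0.202] pointing down, gripper open.
Joint ranges: [-3.1, 3.1], [-0.76, 2.03], [0.27, 2.55], [-1.08, 4.22], [0.17, 2.65], [-2.57, 2.57]. Speed limits (rad/s): [2.79, 2.79, 3.14, 3.14, 3.14, 3.14].

### API

Orientations are given as a rotation vector (axis times angle).
In Python, from bench import env, eyes, ticket gives the robot as it stands.
- The arm moves only by the tool play_rows, never from a script. Its arguments are lists of equal length, an entry for each row: "slide": the shift along the tool's x, y, z in mm, a list of three; "rot": the turn, a rotation vector about the tool's x, y, z in degrees, a list of three. A call has 1 to 20 rows; each row shifts and turns the commanded pose from where the row before left it, along the tool's axes as they then stand; what a row does not reach is not made up. A row lasts 1/8 s, in which the tool goes at most 62.5 mm and 10.7 degrees, less where a joint would pass 70% of its speed; a pose out of reach is approached as far as the arm can. A call with a gripper value outside its range is refused whole. "fingers" is the opening in per cent of the stroke, from 0 (shut) to 100 (fully open), set as the call begins (left out, the last holds). The fingers move at their own pace and stop on an object; the grip force is fixed at half the most. Time passes only in rows, so rows that do not move let the fingers close. It gives the time, the measured TCP pose, the force, the opening and the grip force at its end, in the units of the state.
- env.get_obs(): the state, without advancing time (a new reading comes with each control period).
- eyes.camera(name): name is "scene" or "top"; returns (picture, depth): 400x640x3 uint8, red, green, blue; 400x640 float32, m along the optical axis (not along the pixel's ray), 0 where there is no reading.
- eyes.camera_params(name): a dict with "camera_matrix" (3x3 intrinsics, pixels), "R" (3x3) and "t" (3): a world point X has camera coordinates R X + t. Camera axes: x right, y down, z forward; pixel columns grow to the right and rows downward; lengths in m; the calibration is good to about 2 mm. A picture is of the moment at which its call begins. camera_params takes no time and is no camera call.
- ticket.sign_off(): hands the job in; it is judged then, once.
The state is a dict: "t": time; "joint_positions": joint angles; "joint_velocities": joint speeds; "tau": joint torques, N m; "position": TCP position; "eef_rot": TCP orientation; "wrist_force": force on the tool from outside, world axes, zero at the start; "moment": the same for the moment, N m; "gripper_width": finger opening in m; "finger_force": force on a finger pad.
Only numpy, scipy, OpenCV 4.12 (cv2) and the standard library are available. Lean on these libraries where they do the work, as an engineer would, in place of code of your own. Each camera call takes 0.05 s, during which the arm holds its last target. There are 200 camera calls.

### The job

Park the loose trailer coupler on the bench stand: lower its socket over the ball, tongue lying on the rest between the two cheeks, and push it down firmly until the ball is fully home in the socket while the latch lever is still up. Then let go and press the latch lever all the way down, and leave it so. The ball stands on a sprung platform that gives under the push: never drive it down onto its bottom stop, and leave the other things on the bench where they are.

Things in the scene. Friction and masses are not known exactly. Their poses are not given: they have to be found in the camera images.
- coupler: Loose steel trailer coupler, 0.66 kg give or take a fifth, 218 mm long, lying upright, open socket down. Origin: on the socket's axis at its lower edge; z up, x points away from the tongue. The tongue, a channel 40 mm wide, 30 mm high, runs back from the socket to x = -175 mm, underside at z = 0. Its weight alone does not bring it home on the ball.
- socket (a point): Where the ball's centre lies when home: on the socket's axis, 12 mm above its lower edge. The socket is an octagonal cup 60 mm across flats; two flats 25 mm wide, facing the coupler's +y and -y, upright from z = 0 to 38 mm, are the place to grip, from above. Dome top at z = 52 mm. Bore 51 mm across, its flat roof at z = 36 mm.
- jaw_nose (a point): Round nose (radius 6 mm) of a sprung jaw, at its centre: coupler x = 24.5 mm, z = 7 mm. It sticks 7 mm into the bore; housing behind it to x = 43 mm, 18 mm wide. Jaw and friction brake the ball over about the last 20 mm: pushed slowly it takes 10 to 25 N in all (weight included) until the roof meets the ball.
- tongue_end (a point): Point at the tongue's underside, 140 mm behind the socket's axis (coupler x = -140 mm), that comes to lie over the rest's middle.
- lever (a joint): Latch lever angle: 0 = fully up (0.55 rad above the tongue), 0.55 rad = fully down at its stop, parallel to the tongue. It starts between 0 and 0.08. A stiff hinge (0.25 N m) that stays where it is left: about 3 to 6 N on it, depending on where it is pressed; a finger that comes straight down drags on it and needs more, one that follows the tip's arc less.
- lever_tip (a point): Middle of the paddle (14 mm long, 30 mm wide, 6 mm thick) at the lever's free end, 78 mm from the hinge. The hinge axis runs along the coupler's y at coupler x = -38 mm, z = 41 mm; the lever, 18 mm wide, 6 mm thick, rises from there backwards over the tongue. Fully down, the tip lies at coupler x = -116 mm, z = 41 mm.
- stand: Stand bolted to the bench: dark base plate 255 x 100 x 12 mm and over it, on springs, a grey platform with ball and tongue rest. Origin: on the bench under the ball; z up; x points from the rest to the ball. With the ball home the coupler stands level, its origin 103 mm (less the platform's sinking) above the stand's and with the same yaw.
- platform (a joint): How far the sprung platform has sunk (m): 0 = up, 0.018 = on its bottom stop. 4 N start it, 1.8 N more per mm follow (36 N in all at the stop); the coupler's weight alone sinks it 1 to 2 mm. It sinks while the coupler is being pushed on, so the socket must be pushed further down than the ball's first height; ease it up before letting go, or it springs back and throws the socket off.
- rest_top (a point): Middle of the top of the tongue rest, a block 24 mm long in x and 76 mm wide at stand x = -140 mm, 103 mm above the bench with the platform up. Two cheeks on it lean outwards, 22 mm high, about 48 mm apart at the bottom and 63 mm at the top.
- ball_centre (a point): Centre of the steel ball, 48 mm in diameter, 115 mm above the bench with the platform up, on a post 26 mm thick.
- spare_ball: Bystander: loose spare hitch ball, 48 mm across, 71 mm high. Origin under its middle.
- wrench: Bystander: wrench 160 mm long, lying flat.
- paint_can: Bystander: tin 80 mm across, 100 mm high.
- bowl: Bystander: bowl 120 mm across, 50 mm high.
- collar: Bystander: steel ring 60 mm across, 18 mm high.
Not all that is in view belongs to the job. Leave any pink look-alike of the coupler alone.

How it is judged:
On the way, in this order (a step that is already met when the one before it is completed fails the run):
1. the socket is home on the ball, tongue on the rest, with the lever still up (horizontal distance between socket and ball_centre below 0.004 m and z of socket in the frame of ball_centre below 0.002 m and angle between coupler's own z axis and vertical below 0.05 rad and angle between the x axis of coupler and the x axis of stand, either way round below 0.12 rad and x of tongue_end in the frame of stand below -0.12 m and value of joint lever below 0.25 rad), for 0.2 s.
2. the lever is fully down with the socket still home (horizontal distance between socket and ball_centre below 0.004 m and z of socket in the frame of ball_centre below 0.002 m and angle between coupler's own z axis and vertical below 0.05 rad and angle between the x axis of coupler and the x axis of stand, either way round below 0.12 rad and x of tongue_end in the frame of stand below -0.12 m and value of joint lever above 0.49 rad), for 0.2 s.
At the end, for the whole second after the job is handed in: The coupler rests on the stand, level within 0.05 rad and in line with it within 0.12 rad, tongue over the rest, the ball centre within 4 mm sideways of the socket point and the socket at most 2 mm above home, the lever at 0.49 rad or more, everything at rest (all of step 2 and linear speed of coupler below 0.01 m/s); the robot touches nothing.
It fails at once if the sprung platform is pushed down on its bottom stop (value of joint platform above 0.017 m).
It fails at once if a bystander is moved more than 30 mm (distance of any of spare_ball, wrench, paint_can, bowl, collar from where it was at the start of the episode above 0.03 m).
It also fails if it takes over 72 s, if anything falls off the work surface, if the arm or the gripper's body presses on something with over 40 N, if the wrist force passes 120 N, or if a joint passes its speed limit or range.

## Working session

There is one attempt and no reset: what is moved stays moved. The work goes in short steps, Python scripts to look and compute and a tool call to move; the robot and the scene stay as the last step left them, time stands still between calls to the robot, and variables do not carry over. Pictures are saved under pics/ and viewed, at most 12 in all, crops included, and the job is handed in when it is done.

Besides the shell and the picture viewer there is one more tool, called after "Request:" by a JSON object that holds its "api" and its "payload". play_rows: Moves the arm, as the interface text tells. Its arguments: {"type":"object","properties":{"slide":{"type":"array","items":{"type":"array","items":{"type":"number"}}},"rot":{"type":"array","items":{"type":"array","items":{"type":"number"}}},"fingers":{"type":"number"}},"required":["slide","rot"]}

```bash
mkdir -p pics; ls; python3 - <<'E'
from bench import env, eyes, ticket
import cv2,numpy as np
print(env.finger_overhang); o=env.get_obs(); print({k:np.round(v,3) for k,v in o.items()})
for n in ("top","scene"):
    p,d=eyes.camera(n); np.savez(f'pics/{n}0.npz',p=p,d=d); cv2.imwrite(f'pics/{n}0.png',p[:,:,::-1]); c=eyes.camera_params(n); print(n,c)
E
```

```text
pics
0.008
{'t': np.float64(0.0), 'joint_positions': array([ 1.   ,  0.088,  1.372,  0.   ,  1.684, -0.103]), 'joint_velocities': array([-0.   , -0.   ,  0.   , -0.   ,  0.001, -0.001]), 'tau': array([-1.0000e-03, -3.5188e+01, -3.1327e+01, -0.0000e+00,  1.1000e-02,
       -0.0000e+00]), 'position': array([0.248, 0.49 , 0.2  ]), 'eef_rot': array([-7.280e-01, -3.055e+00,  3.000e-03]), 'wrist_force': array([-0.79 ,  0.152,  0.517]), 'moment': array([0.019, 0.087, 0.002]), 'finger_force': np.float64(0.0), 'gripper_width': np.float64(0.085)}
top {'camera_matrix': array([[374.66122817,   0.        , 319.71276001],
       [  0.        , 374.66122817, 201.6281103 ],
       [  0.        ,   0.        ,   1.        ]]), 'R': array([[-0.01085107, -0.99994055,  0.00107114],
       [-0.99037349,  0.01059941, -0.13801453],
       [ 0.13799497, -0.00255844, -0.99042963]]), 't': array([0.00368192, 0.4757203 , 1.06724877])}
scene {'camera_matrix': array([[516.61963441,   0.        , 317.44823111],
       [  0.        , 516.61963441, 204.63649404],
       [  0.        ,   0.        ,   1.        ]]), 'R': array([[ 7.59526922e-01,  6.50475744e-01,  4.02156835e-04],
       [ 3.47154307e-01, -4.04831154e-01, -8.45928853e-01],
       [-5.50093394e-01,  6.42645348e-01, -5.33295616e-01]]), 't': array([-0.33996346, -0.07493868,  1.75686756])}
```

View pics/top0.png

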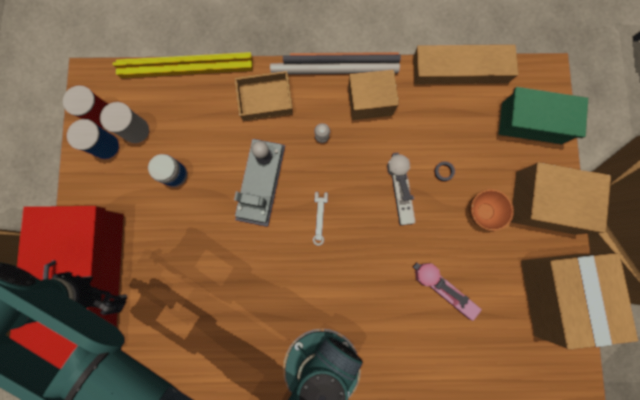

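View pics/scene0.png

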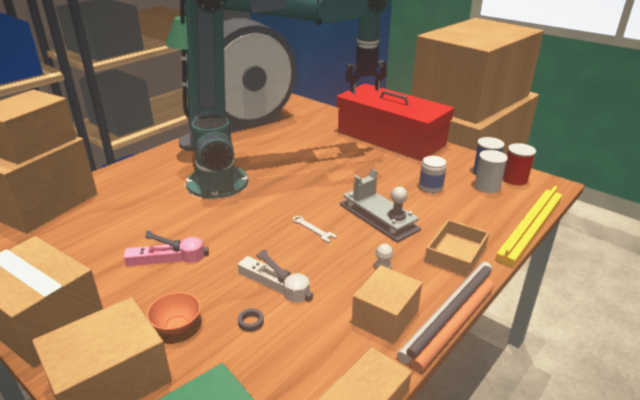

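The top view shows two coupler candidates: the grey one at (400,165)–(405,220) and the pink one at (430,275)–(478,315). The grey one is the steel coupler and the pink one is the look-alike. The stand has its ball at (261,149) and its rest at (250,200). Next I'll confirm with a crop and measure.

```bash
cat > h.py <<'E'
import numpy as np,cv2
from bench import env,eyes,ticket
def cloud(n,p=None,d=None):
    if p is None: p,d=eyes.camera(n)
    c=eyes.camera_params(n);K=c['camera_matrix'];v,u=np.mgrid[:400,:640]
    X=np.stack([(u-K[0,2])/K[0,0]*d,(v-K[1,2])/K[1,1]*d,d],-1)
    W=(X-c['t'])@c['R']; W[d==0]=np.nan
    return p,W
def ray(n,u,v,z):
    c=eyes.camera_params(n);r=c['R'].T@np.linalg.solve(c['camera_matrix'],[u,v,1.]);o=-c['R'].T@c['t']
    return o+r*(z-o[2])/r[2]
E
python3 - <<'E'
from h import *
np.set_printoptions(precision=4,suppress=True)
S={}
for n in("top","scene"):
    f=np.load(f'pics/{n}0.npz');S[n]=cloud(n,f['p'],f['d'])
p,W=S['top']
a=cv2.resize(p[140:235,225:425],None,fx=4,fy=4,interpolation=cv2.INTER_CUBIC);
p2,W2=S['scene'];b=cv2.resize(p2[165:310,230:430],(800,580),interpolation=cv2.INTER_CUBIC)
cv2.imwrite('pics/c1.png',a[:,:,::-1]);cv2.imwrite('pics/c2.png',b[:,:,::-1])
print('bench z',np.nanmedian(W[240:260,330:400,2]),np.nanmedian(W2[250:300,200:230,2]))
def sph(Q,r):
    from scipy.optimize import least_squares as L
    s=L(lambda c:np.linalg.norm(Q-c,axis=1)-r,Q.mean(0)-[0,0,r*.6],loss='soft_l1',f_scale=.002);return s.x,len(Q),np.sqrt(np.mean(s.fun**2))
for n,(u0,u1,v0,v1) in dict(top=(245,280,135,165),scene=(385,412,180,206)).items():
    w=S[n][1][v0:v1,u0:u1].reshape(-1,3);w=w[w[:,2]>.112];print('ball',n,sph(w,.024))
for n,(u0,u1,v0,v1) in dict(top=(380,420,145,230),scene=(235,320,245,305)).items():
    w=S[n][1][v0:v1,u0:u1].reshape(-1,3);w=w[w[:,2]>.012]
    t=w[(w[:,2]>.043)&(w[:,2]<.056)];print('coupler',n,len(w),w.mean(0),w[:,2].max())
    q=w[(w[:,2]>.012)]; print(cv2.minAreaRect((q[:,:2]*1000).astype(np.float32)))
    print(np.histogram(w[:,2],np.arange(.01,.1,.006))[0])
for n,(u0,u1,v0,v1) in dict(top=(230,290,185,225),).items():
    w=S[n][1][v0:v1,u0:u1].reshape(-1,3);q=w[w[:,2]>.09];print('rest',len(q),q.mean(0),cv2.minAreaRect((q[:,:2]*1000).astype(np.float32)))
w=W[130:230,225:295].reshape(-1,3);q=w[(w[:,2]>.006)&(w[:,2]<.05)];print('plate',cv2.minAreaRect((q[:,:2]*1000).astype(np.float32)),np.histogram(w[:,2],np.arange(0,.15,.006))[0])
E
```

```text
bench z 0.0006750462827193899 0.0008324287428595013
ball top (array([0.6129, 0.1638, 0.1154]), 237, np.float64(0.0012028832007955235))
ball scene (array([0.6096, 0.1658, 0.1158]), 186, np.float64(0.002407691242417678))
coupler top 1136 [ 0.5152 -0.2408  0.0417] 0.08753788985882834
((518.5450439453125, -246.32823181152344), (218.07415771484375, 61.0161247253418), 8.558813095092773)
[ 17  42  69 388  80 119 211  77  18  25  22  35  33   0   0]
coupler scene 1604 [ 0.525  -0.2496  0.038 ] 0.08825693915469772
((516.0343017578125, -247.88790893554688), (219.51791381835938, 61.53070831298828), 8.563603401184082)
[ 88 146 165 486  94 145 244  62  33  29  39  42  30   1   0]
rest 278 [0.4752 0.1923 0.1078] ((475.62811279296875, 191.68759155273438), (76.0787124633789, 24.11821746826172), 78.1151123046875)
plate ((554.384033203125, 191.51283264160156), (206.68728637695312, 282.5238952636719), 82.86751556396484) [2317  206  208    3    0    2  237 1453  107  104   19   14   10    7
    8   10   62  123   18   29   79   73   94   27]
```

View pics/c1.png

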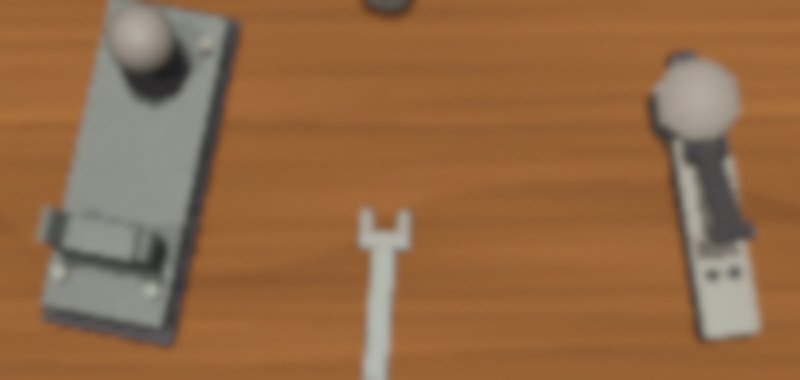

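View pics/c2.png

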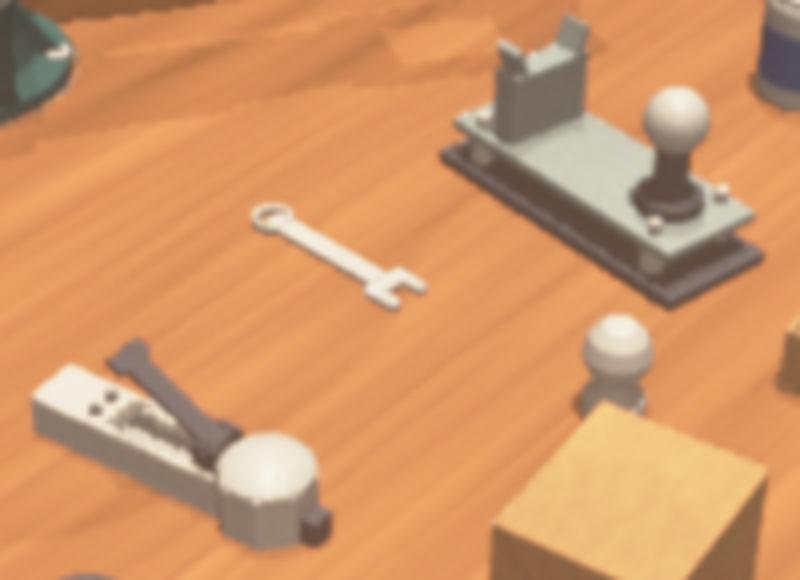

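The crop confirms it: the grey steel coupler has its lever up and tongue toward the robot, with the dome at about (400,165) in the top view. The stand's ball is at about (261,149). Next I'll compute the approach.

```bash
cat >> h.py <<'E'
from scipy.spatial.transform import Rotation as R
def goal(x,y,z,yaw):
    "tool down, tool y at coupler +y for coupler yaw (deg); prints rot then slide in the turned frame"
    o=env.get_obs();Rc=R.from_rotvec(o['eef_rot'])
    ty=np.deg2rad(yaw+90);Y=np.array([np.cos(ty),np.sin(ty),0]);Z=np.array([0,0,-1.]);G=R.from_matrix(np.stack([np.cross(Y,Z),Y,Z],1))
    print('t',o['t'],'pos',np.round(o['position'],4),'F',np.round(o['wrist_force'],1),'M',np.round(o['moment'],2),'w',round(float(o['gripper_width']),4))
    print('rot',np.round(np.degrees((Rc.inv()*G).as_rotvec()),2),'slide mm',np.round(G.inv().apply(np.array([x,y,z])-o['position'])*1000,1))
E
python3 - <<'E'
from h import *
for n,c in (('top',(398,420,150,180)),('scene',(278,312,255,305))):
    f=np.load(f'pics/{n}0.npz');p,W=cloud(n,f['p'],f['d']);u0,u1,v0,v1=(385,415,148,182) if n=='top' else c
    w=W[v0:v1,u0:u1].reshape(-1,3);w=w[(w[:,2]>.046)&(w[:,2]<.056)];print(n,len(w),np.median(w,0),(w.max(0)+w.min(0))/2)
print(ray('top',399.7,165,.048))
goal(.581,-.237,.140,8.56)
E
```

```text
top 272 [ 0.57660255 -0.23801988  0.04998163] [ 0.56896381 -0.23712535  0.05092891]
scene 278 [ 0.57866431 -0.23860365  0.04952513] [ 0.56369904 -0.23616411  0.05093014]
[ 0.57972968 -0.23748022  0.048     ]
t 0.1 pos [0.2477 0.4905 0.2005] F [ 0.1  0.1 -0.3] M [ 0.02 -0.01 -0.03] w 0.0853
rot [ -0.11  -0.05 -35.36] slide mm [-221.3 -769.    60.5]
```

Request:
{"api": "play_rows", "payload": {"slide": [[0, 0, 0], [0, 0, 0], [0, 0, 0], [0, 0, 0], [-15, -51, 0], [-15, -51, 0], [-15, -51, 0], [-15, -51, 0], [-15, -51, 0], [-15, -51, 0], [-15, -51, 0], [-15, -51, 0], [-15, -51, 0], [-15, -51, 0], [-15, -51, 0], [-15, -51, 0], [-15, -51, 0], [-15, -51, 0], [-12, -55, 0], [0, 0, 0]], "rot": [[0, 0, -8.8], [0, 0, -8.8], [0, 0, -8.8], [0, 0, -8.9], [0, 0, 0], [0, 0, 0], [0, 0, 0], [0, 0, 0], [0, 0, 0], [0, 0, 0], [0, 0, 0], [0, 0, 0], [0, 0, 0], [0, 0, 0], [0, 0, 0], [0, 0, 0], [0, 0, 0], [0, 0, 0], [0, 0, 0], [0, 0, 0]], "fingers": 100}}

```text
t: 2.6
position: [0.581, -0.2403, 0.1987]
eef_rot: [0.225, -3.13, -0.002]
wrist_force: [-0.5, 0.9, -0.6]
gripper_width: 0.0855
finger_force: 0.0
```

```bash
python3 - <<'E'
from h import *
goal(.579,-.238,.013,8.56)
p,d=eyes.camera('top');cv2.imwrite('pics/t1.png',cv2.resize(p[120:240,340:460],None,fx=5,fy=5)[:,:,::-1])
E
```

```text
t 2.6 pos [ 0.581  -0.2403  0.1987] F [-0.5  0.9 -0.6] M [ 0.04 -0.05 -0.03] w 0.0855
rot [ 0.09 -0.2  -0.33] slide mm [  1.7   2.6 185.7]
```

Request:
{"api": "play_rows", "payload": {"slide": [[1.7, 2.6, 45], [0, 0, 45], [0, 0, 40], [0, 0, 25], [0, 0, 16], [0, 0, 13], [0, 0, 0]], "rot": [[0, 0, -0.3], [0, 0, 0], [0, 0, 0], [0, 0, 0], [0, 0, 0], [0, 0, 0], [0, 0, 0]]}}

```text
t: 3.52
position: [0.5788, -0.234, 0.0172]
eef_rot: [0.241, -3.131, -0.001]
wrist_force: [0.8, -0.4, -0.4]
gripper_width: 0.0852
finger_force: 0.0
```

Request:
{"api": "play_rows", "payload": {"slide": [[0, 0, 0], [0, 0, 0], [0, 0, 0], [0, 0, 0], [0, 0, 0], [0, 0, 0], [0, 0, 0], [0, 0, 0]], "rot": [[0, 0, 0], [0, 0, 0], [0, 0, 0], [0, 0, 0], [0, 0, 0], [0, 0, 0], [0, 0, 0], [0, 0, 0]], "fingers": 0}}

```text
t: 4.53
position: [0.5817, -0.2358, 0.022]
eef_rot: [-0.24, 3.126, -0.006]
wrist_force: [-1.6, 0.1, 8.7]
gripper_width: -0.0001
finger_force: 5.4
```

```bash
python3 - <<'E'
from h import *
p,d=eyes.camera('scene');cv2.imwrite('pics/s2.png',cv2.resize(p[150:350,180:380],None,fx=3,fy=3)[:,:,::-1])
E
```

```text
(no output)
```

View pics/s2.png

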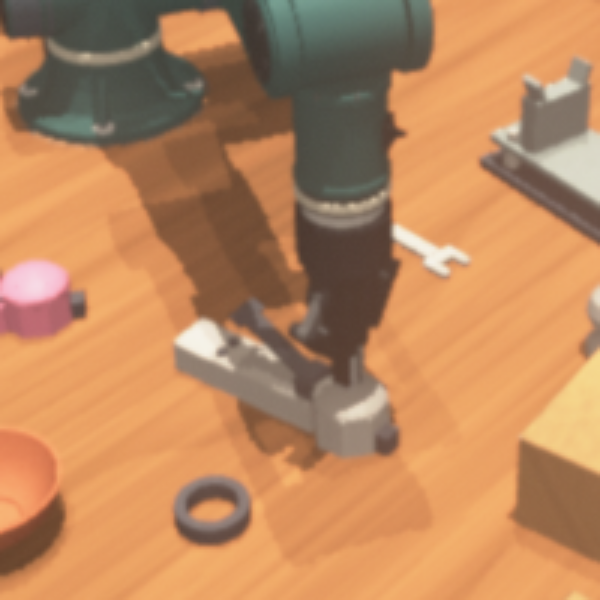

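The picture shows the fingers shut behind and above the dome, with the dome at about (350,400) in the crop. The coupler looks displaced and tilted, so I'll measure it.

```bash
python3 - <<'E'
from h import *
p,d=eyes.camera('scene');cv2.imwrite('pics/s3.png',cv2.resize(p[230:330,220:330],None,fx=7,fy=6,interpolation=cv2.INTER_CUBIC)[:,:,::-1])
p,W=cloud('scene',p,d)
f=np.load('pics/scene0.npz');_,W0=cloud('scene',f['p'],f['d'])
for w in (W0,W):
    for u,v in((240,262),(250,272),(260,270),(270,283),(296,275),(296,282),(296,290),(290,290),(303,285)): print((u,v),np.round(w[v,u],3),end=' ')
    print()
q=W[230:330,220:330].reshape(-1,3);q=q[(q[:,2]>.012)&(q[:,2]<.036)];print(cv2.minAreaRect((q[:,:2]*1000).astype(np.float32)),q.mean(0),env.get_obs()['gripper_width'])
E
```

```text
(240, 262) [ 0.408 -0.265  0.029] (250, 272) [ 0.453 -0.272  0.024] (260, 270) [ 0.474 -0.255  0.031] (270, 283) [ 0.517 -0.263  0.017] (296, 275) [ 0.571 -0.226  0.049] (296, 282) [ 0.591 -0.246  0.051] (296, 290) [ 0.601 -0.258  0.039] (290, 290) [ 0.584 -0.262  0.032] (303, 285) [ 0.604 -0.236  0.043] 
(240, 262) [ 0.407 -0.264  0.028] (250, 272) [ 0.45  -0.269  0.021] (260, 270) [ 0.47  -0.252  0.028] (270, 283) [ 0.515 -0.262  0.015] (296, 275) [ 0.587 -0.243  0.069] (296, 282) [ 0.59  -0.246  0.05 ] (296, 290) [ 0.598 -0.255  0.035] (290, 290) [ 0.587 -0.264  0.036] (303, 285) [ 0.606 -0.238  0.045] 
((500.4855651855469, -223.62997436523438), (207.1370849609375, 391.68719482421875), 31.658477783203125) [ 0.52010078 -0.28255777  0.02434027] -0.00037375450193562177
```

View pics/s3.png

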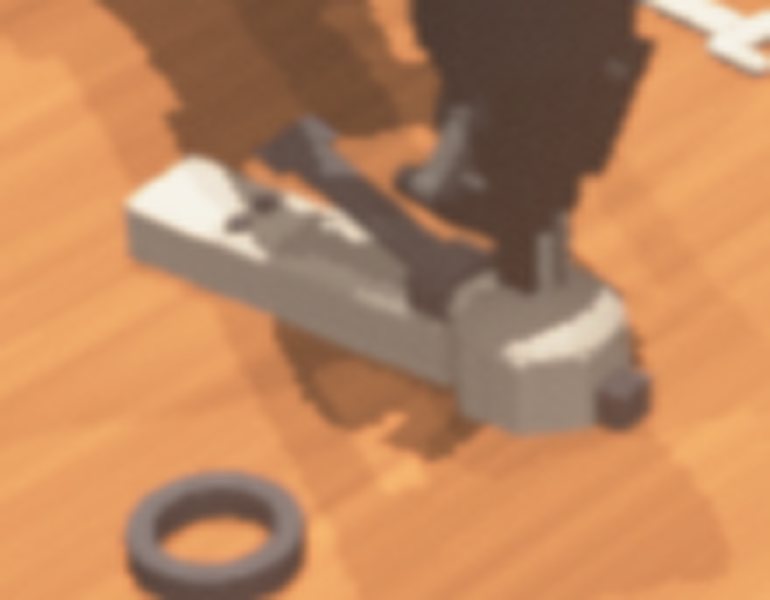

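The fingers have closed on top of the dome, although the reported TCP z is 0.022. The reported height and the real one disagree. I'll lift clear and measure the real fingertip height.

Request:
{"api": "play_rows", "payload": {"slide": [[0, 0, -20], [0, 0, -30], [0, 0, -30], [0, 0, 0], [0, 0, 0], [0, 0, 0]], "rot": [[0, 0, 0], [0, 0, 0], [0, 0, 0], [0, 0, 0], [0, 0, 0], [0, 0, 0]]}}

```text
t: 5.38
position: [0.5782, -0.234, 0.0958]
eef_rot: [0.241, -3.13, -0.003]
wrist_force: [0.2, 0.3, -0.0]
gripper_width: -0.0
finger_force: 0.0
```

```bash
python3 - <<'E'
from h import *
o=env.get_obs();print(o['position'],o['eef_rot'],o['gripper_width'],o['joint_positions'],o['wrist_force'])
p,d=eyes.camera('scene');np.savez('pics/s4.npz',p=p,d=d);im=p[190:320,220:350].copy()
cv2.imwrite('pics/s4.png',cv2.resize(im,None,fx=4.6,fy=4.6,interpolation=cv2.INTER_CUBIC)[:,:,::-1])
_,W=cloud('scene',p,d)
q=W[150:290,270:330].reshape(-1,3)
m=(np.hypot(q[:,0]-.582,q[:,1]+.236)<.06)&(q[:,2]>.056);q=q[m]
for a in np.arange(.056,.24,.01):
    s=q[(q[:,2]>=a)&(q[:,2]<a+.01)]
    if len(s):print(round(a,3),len(s),np.round(s.min(0),3),np.round(s.max(0),3))
E
```

```text
[ 0.57815036 -0.23400417  0.09577147] [ 2.40652156e-01 -3.12955850e+00 -2.93184959e-03] -3.837990083336404e-05 [-4.75534531e-01  2.93504214e-01  1.34062245e+00  1.24932535e-04
  1.51082448e+00 -2.19982953e+00] [ 0.19702197  0.28537522 -0.03252215]
0.056 4 [ 0.523 -0.249  0.057] [ 0.528 -0.239  0.059]
0.116 2 [ 0.573 -0.239  0.125] [ 0.578 -0.238  0.126]
0.126 19 [ 0.572 -0.246  0.126] [ 0.589 -0.227  0.136]
0.136 40 [ 0.571 -0.25   0.136] [ 0.589 -0.216  0.146]
0.146 43 [ 0.572 -0.25   0.147] [ 0.59  -0.216  0.156]
0.156 23 [ 0.572 -0.248  0.156] [ 0.59  -0.225  0.166]
0.166 47 [ 0.567 -0.265  0.166] [ 0.594 -0.207  0.176]
0.176 80 [ 0.569 -0.272  0.176] [ 0.595 -0.189  0.186]
0.186 82 [ 0.567 -0.281  0.186] [ 0.598 -0.184  0.196]
0.196 93 [ 0.575 -0.29   0.196] [ 0.597 -0.179  0.206]
0.206 130 [ 0.572 -0.296  0.206] [ 0.599 -0.177  0.216]
0.216 137 [ 0.573 -0.295  0.216] [ 0.599 -0.178  0.226]
0.226 113 [ 0.575 -0.28   0.226] [ 0.6   -0.205  0.236]
0.236 61 [ 0.574 -0.276  0.236] [ 0.595 -0.239  0.246]
```

View pics/s4.png

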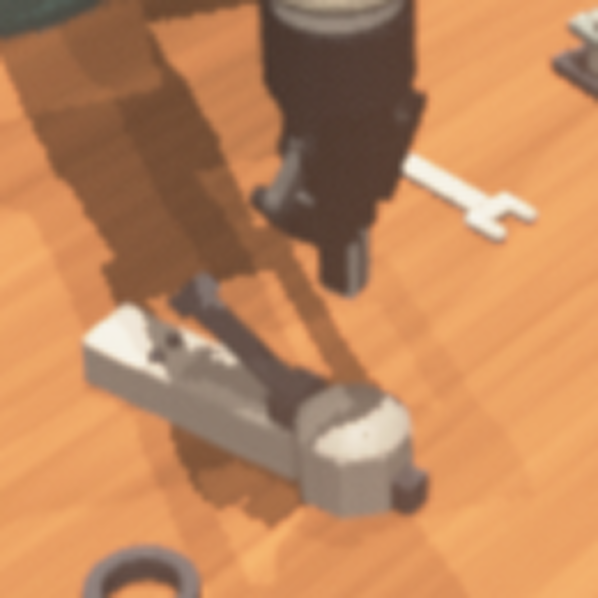

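The fingertips (about (345,285) in the crop) are at z≈0.126 while the reported TCP z is 0.096. The real tips, when shut, are therefore about 30 mm above the reported TCP. I'll check this offset against the start image and check whether the coupler has shifted.

```bash
python3 - <<'E'
from h import *
f=np.load('pics/scene0.npz');_,W0=cloud('scene',f['p'],f['d'])
q=W0[40:130,320:420].reshape(-1,3);q=q[np.hypot(q[:,0]-.248,q[:,1]-.49)<.075]
for a in np.arange(.19,.3,.01):
    s=q[(q[:,2]>=a)&(q[:,2]<a+.01)]
    if len(s):print(round(a,3),len(s),np.round(s.min(0),3),np.round(s.max(0),3))
g=np.load('pics/s4.npz');_,W=cloud('scene',g['p'],g['d'])
for w in(W0,W):
    q=w[240:310,230:325].reshape(-1,3);q=q[(q[:,2]>.012)&(q[:,2]<.054)&(q[:,0]<.7)]
    r=cv2.minAreaRect((q[:,:2]*1000).astype(np.float32));t=q[(q[:,2]>.047)];print(r,len(q),np.median(t,0))
E
```

```text
0.24 9 [0.215 0.448 0.244] [0.278 0.536 0.249]
0.25 30 [0.212 0.437 0.25 ] [0.278 0.542 0.26 ]
0.26 32 [0.214 0.434 0.26 ] [0.279 0.538 0.27 ]
0.27 36 [0.215 0.436 0.27 ] [0.282 0.536 0.28 ]
0.28 30 [0.215 0.426 0.28 ] [0.279 0.545 0.29 ]
0.29 74 [0.199 0.42  0.29 ] [0.295 0.563 0.3  ]
((506.5738220214844, -252.06085205078125), (164.8924560546875, 190.84832763671875), 59.6778678894043) 1424 [ 0.57819733 -0.23889761  0.04978254]
((515.1268310546875, -248.480712890625), (164.11744689941406, 191.61526489257812), 54.83055877685547) 1408 [ 0.57796897 -0.23998702  0.04995195]
```

The offset is constant: true z is reported z plus about 38 mm, so open tips sit at +43 mm. The coupler has not moved. I'll open and go down to a reported z of about -0.031.

Request:
{"api": "play_rows", "payload": {"slide": [[0, 0, 0], [0, 0, 0], [0, 0, 0], [0, 0, 0], [1.4, 4.4, 0], [0, 0, 0], [0, 0, 25], [0, 0, 25], [0, 0, 25], [0, 0, 20], [0, 0, 15], [0, 0, 10], [0, 0, 7], [0, 0, 0], [0, 0, 0]], "rot": [[0, 0, 0], [0, 0, 0], [0, 0, 0], [0, 0, 0], [0, 0, 0], [0, 0, 0], [0, 0, 0], [0, 0, 0], [0, 0, 0], [0, 0, 0], [0, 0, 0], [0, 0, 0], [0, 0, 0], [0, 0, 0], [0, 0, 0]], "fingers": 100}}

```text
t: 7.3
position: [0.5777, -0.2307, -0.0286]
eef_rot: [-0.241, 3.131, -0.001]
wrist_force: [0.4, -0.1, 0.9]
gripper_width: 0.0856
finger_force: 0.0
```

```bash
python3 -c "
from h import *
goal(.5785,-.2388,-.031,8.56)"
```

```text
t 7.3 pos [ 0.5777 -0.2307 -0.0286] F [ 0.4 -0.1  0.9] M [-0.03 -0.    0.01] w 0.0856
rot [-0.04  0.07  0.24] slide mm [ 0.4 -8.2  2.4]
```

Request:
{"api": "play_rows", "payload": {"slide": [[0.4, -4.2, 0], [0, -4, 1], [0, 0, 0], [0, 0, 0]], "rot": [[0, 0, 0], [0, 0, 0], [0, 0, 0], [0, 0, 0]]}}

```text
t: 7.8
position: [0.5779, -0.2386, -0.0304]
eef_rot: [-0.241, 3.132, 0.0]
wrist_force: [-0.3, -0.5, -0.3]
gripper_width: 0.0856
finger_force: 0.0
```

Request:
{"api": "play_rows", "payload": {"slide": [[0, 0, 0], [0, 0, 0], [0, 0, 0], [0, 0, 0], [0, 0, 0], [0, 0, 0], [0, 0, 0], [0, 0, 0]], "rot": [[0, 0, 0], [0, 0, 0], [0, 0, 0], [0, 0, 0], [0, 0, 0], [0, 0, 0], [0, 0, 0], [0, 0, 0]], "fingers": 0}}

```text
t: 8.8
position: [0.5782, -0.2378, -0.0299]
eef_rot: [-0.241, 3.132, 0.002]
wrist_force: [-0.9, 4.4, 5.2]
gripper_width: 0.0596
finger_force: 66.4
```

Request:
{"api": "play_rows", "payload": {"slide": [[0, 0, -5], [0, 0, -15], [0, 0, -25], [0, 0, -30], [0, 0, -30], [0, 0, -30], [0, 0, -25], [0, 0, -15], [0, 0, 0], [0, 0, 0]], "rot": [[0, 0, 0], [0, 0, 0], [0, 0, 0], [0, 0, 0], [0, 0, 0], [0, 0, 0], [0, 0, 0], [0, 0, 0], [0, 0, 0], [0, 0, 0]]}}

```text
t: 10.05
position: [0.5771, -0.2382, 0.1427]
eef_rot: [0.241, -3.13, -0.003]
wrist_force: [-1.1, 0.6, -7.4]
gripper_width: 0.0594
finger_force: 66.5
```

```bash
python3 - <<'E'
from h import *
goal(.6125,.1640,.145,-11.6)
p,d=eyes.camera('scene');_,W=cloud('scene',p,d);np.savez('pics/s5.npz',p=p,d=d)
cv2.imwrite('pics/s5.png',cv2.resize(p[120:280,200:360],None,fx=3.7,fy=3.7,interpolation=cv2.INTER_CUBIC)[:,:,::-1])
E
```

```text
t 10.05 pos [ 0.5771 -0.2382  0.1427] F [-1.1  0.6 -7.4] M [ 0.02 -0.31  0.07] w 0.0594
rot [ 0.08 -0.16 20.39] slide mm [ 46.2 401.1  -2.3]
```

View pics/s5.png

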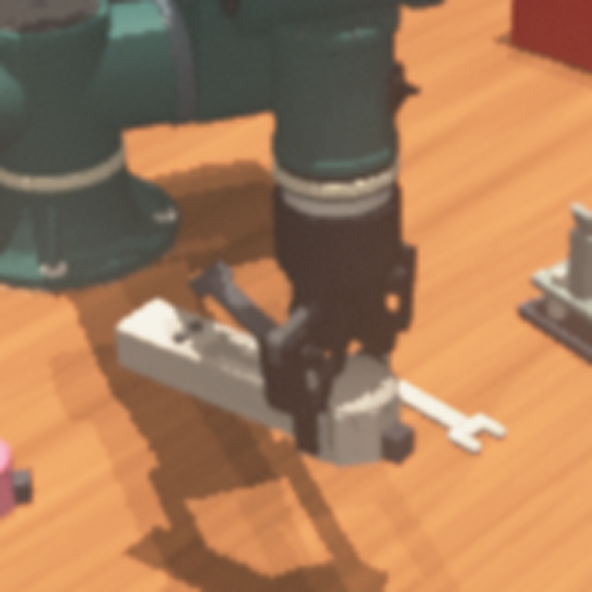

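The coupler is held with the lever up; its dome is at about (360,400) in the crop. I'll measure the droop.

```bash
cat > droop.py <<'E'
from h import *
def droop(f,yaw,box):
    g=np.load(f);_,W=cloud('scene',g['p'],g['d']);u0,u1,v0,v1=box
    o=env.get_obs()['position'];q=W[v0:v1,u0:u1].reshape(-1,3)-[o[0],o[1],0]
    c,s=np.cos(np.radians(yaw)),np.sin(np.radians(yaw));X=q[:,0]*c+q[:,1]*s;Y=-q[:,0]*s+q[:,1]*c
    m=(q[:,2]>.07)&(abs(Y)<.04)&(X>-.2)&(X<.06);X,Y,Z=X[m],Y[m],q[m,2]
    for a in np.arange(-.19,.06,.015):
        k=(X>=a)&(X<a+.015)
        if k.sum()>5:
            print(round(a,3),k.sum(),'z %.3f..%.3f y %.3f..%.3f'%(Z[k].min(),Z[k].max(),Y[k].min(),Y[k].max()), 'xmin %.3f'%X[k].min())
E
python3 - <<'E'
from droop import *
droop('pics/s5.npz',8.56,(215,330,175,260))
E
```

```text
-0.175 80 z 0.173..0.206 y -0.016..0.030 xmin -0.172
-0.16 101 z 0.173..0.206 y -0.017..0.026 xmin -0.160
-0.145 91 z 0.172..0.205 y -0.017..0.026 xmin -0.145
-0.13 114 z 0.175..0.208 y -0.018..0.026 xmin -0.130
-0.115 151 z 0.174..0.260 y -0.018..0.026 xmin -0.115
-0.1 173 z 0.172..0.258 y -0.018..0.023 xmin -0.100
-0.085 148 z 0.174..0.248 y -0.020..0.015 xmin -0.085
-0.07 109 z 0.173..0.239 y -0.020..0.014 xmin -0.070
-0.055 42 z 0.171..0.203 y -0.020..-0.015 xmin -0.055
-0.04 38 z 0.171..0.328 y -0.028..0.016 xmin -0.039
-0.025 91 z 0.215..0.347 y -0.037..0.037 xmin -0.025
-0.01 287 z 0.172..0.353 y -0.040..0.037 xmin -0.010
0.005 804 z 0.174..0.356 y -0.040..0.039 xmin 0.005
0.02 546 z 0.173..0.353 y -0.033..0.025 xmin 0.020
0.035 159 z 0.172..0.346 y -0.019..0.013 xmin 0.035
```

Request:
{"api": "play_rows", "payload": {"slide": [[0, 0, 0], [0, 0, 0], [0, 0, 0], [4, 20, 0], [4, 40, 0], [4, 45, 0], [5, 45, 0], [5, 45, 0], [5, 45, 0], [5, 45, 0], [5, 45, 0], [5, 40, 0], [4, 30, 0], [0, 0, 0], [0, 0, 0], [0, 0, 0]], "rot": [[0, 0, 6.8], [0, 0, 6.8], [0, 0, 6.8], [0, 0, 0], [0, 0, 0], [0, 0, 0], [0, 0, 0], [0, 0, 0], [0, 0, 0], [0, 0, 0], [0, 0, 0], [0, 0, 0], [0, 0, 0], [0, 0, 0], [0, 0, 0], [0, 0, 0]]}}

```text
t: 12.1
position: [0.613, 0.1619, 0.1443]
eef_rot: [-0.318, -3.125, 0.001]
wrist_force: [-0.0, 0.2, -6.7]
gripper_width: 0.0597
finger_force: 67.0
```

```bash
python3 - <<'E'
from droop import *
goal(.6125,.1640,.145,-11.6)
p,d=eyes.camera('scene');np.savez('pics/s6.npz',p=p,d=d)
t,dt=eyes.camera('top');np.savez('pics/t6.npz',p=t,d=dt)
im=np.hstack([cv2.resize(p[90:260,310:450],(400,486),interpolation=cv2.INTER_CUBIC),cv2.resize(t[110:240,215:315],(374,486),interpolation=cv2.INTER_CUBIC)])
cv2.imwrite('pics/s6.png',im[:,:,::-1])
o=env.get_obs()['position'];_,W=cloud('scene',p,d);q=W[100:230,310:450].reshape(-1,3)-[o[0],o[1],0]
a=np.radians(-11.6);X=q[:,0]*np.cos(a)+q[:,1]*np.sin(a);Y=-q[:,0]*np.sin(a)+q[:,1]*np.cos(a);Z=q[:,2]
m=(Z>.16)&(Z<.25)&(abs(Y)<.045)&(X>-.21)&(X<.07)
for lo in np.arange(-.18,.06,.02):
    k=m&(X>=lo)&(X<lo+.02);print(round(lo,2),k.sum(),np.round([X[k].min(),X[k].max(),Y[k].min(),Y[k].max(),Z[k].min(),Z[k].max()],3) if k.sum() else '')
E
```

```text
t 12.1 pos [0.613  0.1619 0.1443] F [-0.   0.2 -6.7] M [-0.07 -0.34 -0.03] w 0.0597
rot [-0.03 -0.03 -0.02] slide mm [ 1.   2.  -0.7]
-0.18 48 [-0.174 -0.161 -0.016  0.03   0.177  0.206]
-0.16 80 [-0.16  -0.14  -0.019  0.025  0.175  0.208]
-0.14 83 [-0.14  -0.12  -0.018  0.024  0.174  0.21 ]
-0.12 86 [-0.12  -0.1   -0.019  0.027  0.173  0.249]
-0.1 103 [-0.1   -0.08  -0.019  0.02   0.175  0.25 ]
-0.08 70 [-0.08  -0.06  -0.022  0.012  0.174  0.247]
-0.06 40 [-0.06  -0.04  -0.021  0.016  0.175  0.221]
-0.04 18 [-0.038 -0.024 -0.021  0.017  0.175  0.222]
-0.02 77 [-0.017 -0.    -0.045  0.035  0.18   0.25 ]
-0.0 325 [ 0.     0.02  -0.044  0.045  0.173  0.25 ]
0.02 207 [ 0.02   0.04  -0.029  0.024  0.174  0.229]
0.04 45 [ 0.04   0.048 -0.013  0.006  0.176  0.197]
```

View pics/s6.png

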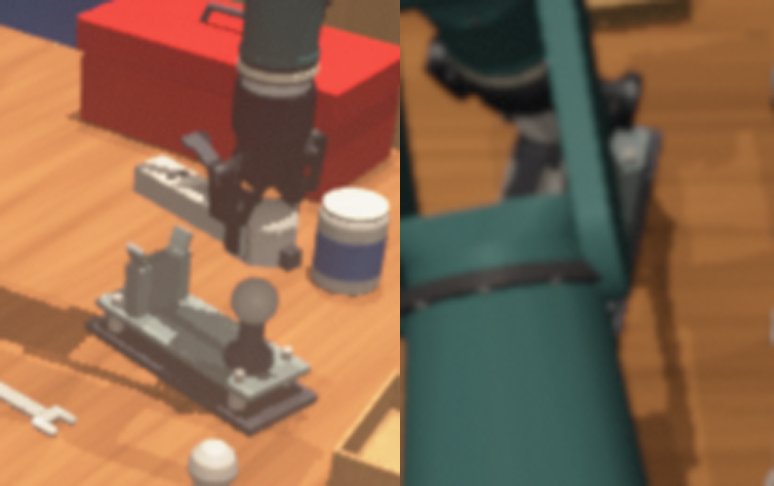

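The left view shows the coupler held level above the stand, with the ball at about (255,298) and the jaw housing at about (290,258). I'll refine the offset within each camera using rays.

```bash
python3 - <<'E'
from h import *
print('ball scene0',ray('scene',399.25,194.75,.115),'ball top0',ray('top',260.5,149.75,.115))
S=np.load('pics/s6.npz');_,W=cloud('scene',S['p'],S['d'])
# ball silhouettes by Hough in both images
for n,f,(u0,u1,v0,v1) in(('scene','pics/s6.npz',(375,425,180,230)),('scene','pics/scene0.npz',(375,425,175,215)),('top','pics/top0.npz',(242,282,130,170))):
    im=cv2.cvtColor(np.load(f)['p'][v0:v1,u0:u1],cv2.COLOR_RGB2GRAY);k=6
    c=cv2.HoughCircles(cv2.resize(im,None,fx=k,fy=k,interpolation=cv2.INTER_CUBIC),cv2.HOUGH_GRADIENT,1.2,100,param1=80,param2=15,minRadius=6*k,maxRadius=11*k)
    if c is not None:
        u,v,r=c[0,0]/k; u+=u0-.4;v+=v0-.4;print(n,f,u,v,r,ray(n,u,v,.115))
    
q=W[180:215,380:415].reshape(-1,3);q=q[(q[:,2]>.112)&(q[:,2]<.145)]
from scipy.optimize import least_squares as L
s=L(lambda c:np.linalg.norm(q-c,axis=1)-.024,q.mean(0)-[0,0,.015],loss='soft_l1',f_scale=.001);print('sph',s.x,len(q),np.abs(s.fun).mean())
# housing (dark) now and before, dome front
for f,(u0,u1,v0,v1),zo in(('pics/s6.npz',(400,420,170,192),.174),('pics/scene0.npz',(298,318,285,305),.0)):
    g=np.load(f);p=g['p'];m=(p[v0:v1,u0:u1].max(2)<95);v,u=np.nonzero(m);print(f,m.sum(),u.mean()+u0,v.mean()+v0,ray('scene',u.mean()+u0,v.mean()+v0,zo+.009))
E
```

```text
ball scene0 [0.61021771 0.16722862 0.115     ] ball top0 [0.61106492 0.1611163  0.115     ]
scene pics/scene0.npz 383.7 203.5 9.4800005 [0.60325533 0.09965393 0.115     ]
sph [0.60939305 0.16554915 0.11517383] 184 0.001780173376938728
pics/s6.npz 13 410.46153846153845 180.69230769230768 [0.650282   0.15019206 0.183     ]
pics/scene0.npz 0 nan nan [nan nan nan]<stdin>:16: RuntimeWarning: Mean of empty slice.
  ret = ret.dtype.type(ret / rcount)
```

Request:
{"api": "play_rows", "payload": {"slide": [[2, 1.5, 0], [2, 1.5, 10], [0, 0, 10], [0, 0, 5], [0, 0, 0], [0, 0, 0]], "rot": [[0, 0, 0], [0, 0, 0], [0, 0, 0], [0, 0, 0], [0, 0, 0], [0, 0, 0]]}}

```text
t: 12.95
position: [0.6103, 0.1663, 0.1199]
eef_rot: [0.318, 3.125, 0.0]
wrist_force: [-0.2, 0.5, -6.4]
gripper_width: 0.0596
finger_force: 66.9
```

```bash
python3 - <<'E'
from h import *
p,d=eyes.camera('scene');np.savez('pics/s7.npz',p=p,d=d)
goal(.6125,.1640,.145,-11.6)
cv2.imwrite('pics/s7.png',cv2.resize(p[150:230,340:440],(750,600),interpolation=cv2.INTER_CUBIC)[:,:,::-1])
E
```

```text
t 13.0 pos [0.6104 0.1663 0.1202] F [-0.3  0.3 -7.5] M [-0.08 -0.3   0.01] w 0.0601
rot [ 0.03  0.06 -0.  ] slide mm [ -2.5  -1.9 -24.8]
```

View pics/s7.png

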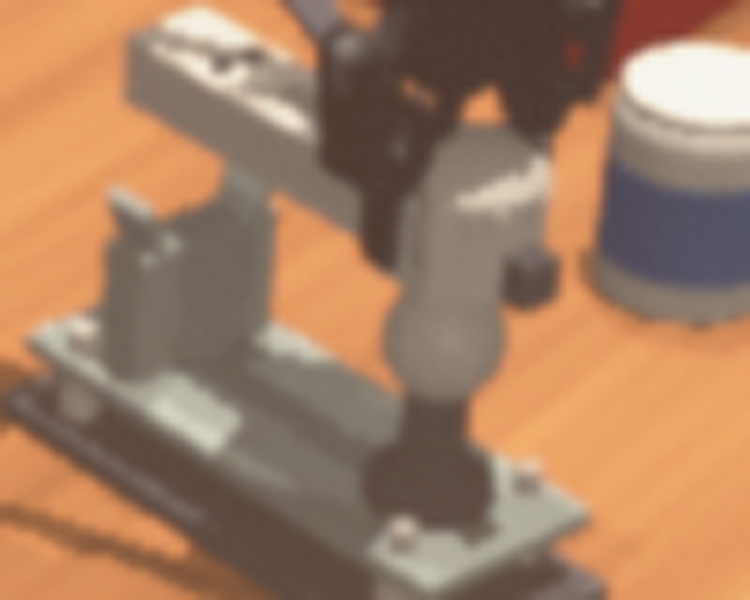

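In the enlarged view the ball is at about (443,345) and the socket sits above it, slightly to its right. I'll read the depth columns through both to get the relative offset.

```bash
python3 - <<'E'
from h import *
g=np.load('pics/s7.npz');_,W=cloud('scene',g['p'],g['d'])
for u in (397,402,406):
    print(u,[(v,*np.round(W[v,u]*1000).astype(int)) for v in range(172,206,2)])
# socket side faces: z .155-.18, in coupler frame about TCP
o=env.get_obs()['position'];a=np.radians(-11.6)
q=W[150:200,380:420].reshape(-1,3);q=q[(q[:,2]>.153)&(q[:,2]<.185)];x,y=q[:,0]-o[0],q[:,1]-o[1]
X=x*np.cos(a)+y*np.sin(a);Y=-x*np.sin(a)+y*np.cos(a)
# distance along the octagon front-right face normal (-45deg) and front face (0)
for t in (0,-45):
    n=np.radians(t);D=X*np.cos(n)+Y*np.sin(n);T=-X*np.sin(n)+Y*np.cos(n);k=abs(T)<.010;print(t,k.sum(),np.round(np.percentile(D[k],[5,25,50,75,95]),4))
q=W[185:208,385:415].reshape(-1,3);q=q[(q[:,2]>.105)&(q[:,2]<.136)]
from scipy.optimize import least_squares as L
for fz in (None,.115):
    s=L(lambda c:np.linalg.norm(q-(c if fz is None else np.r_[c[:2],fz]),axis=1)-.024,[.61,.165,.115],loss='soft_l1',f_scale=.001);print('sph',s.x,len(q),np.median(np.abs(s.fun)))
b=s.x[:2]-o[:2];print('ball rel tcp coupler frame',b[0]*np.cos(a)+b[1]*np.sin(a),-b[0]*np.sin(a)+b[1]*np.cos(a))
E
```

```text
397 [(172, np.int64(611), np.int64(141), np.int64(200)), (174, np.int64(611), np.int64(142), np.int64(193)), (176, np.int64(618), np.int64(132), np.int64(193)), (178, np.int64(621), np.int64(129), np.int64(190)), (180, np.int64(616), np.int64(137), np.int64(178)), (182, np.int64(619), np.int64(133), np.int64(175)), (184, np.int64(620), np.int64(133), np.int64(169)), (186, np.int64(619), np.int64(135), np.int64(161)), (188, np.int64(619), np.int64(137), np.int64(154)), (190, np.int64(610), np.int64(153), np.int64(137)), (192, np.int64(614), np.int64(148), np.int64(134)), (194, np.int64(617), np.int64(143), np.int64(131)), (196, np.int64(618), np.int64(142), np.int64(125)), (198, np.int64(618), np.int64(143), np.int64(118)), (200, np.int64(616), np.int64(147), np.int64(109)), (202, np.int64(617), np.int64(147), np.int64(103)), (204, np.int64(614), np.int64(154), np.int64(92))]
402 [(172, np.int64(624), np.int64(147), np.int64(202)), (174, np.int64(625), np.int64(146), np.int64(196)), (176, np.int64(628), np.int64(141), np.int64(193)), (178, np.int64(630), np.int64(140), np.int64(188)),
[... 1149 characters left out ...]
(190, np.int64(514), np.int64(375), np.int64(0)), (192, np.int64(627), np.int64(173), np.int64(128)), (194, np.int64(632), np.int64(166), np.int64(127)), (196, np.int64(632), np.int64(168), np.int64(119)), (198, np.int64(631), np.int64(170), np.int64(111)), (200, np.int64(546), np.int64(324), np.int64(-2)), (202, np.int64(557), np.int64(307), np.int64(3)), (204, np.int64(561), np.int64(300), np.int64(0))]
0 86 [-0.0868  0.0309  0.0347  0.0429  0.0462]
-45 80 [0.0269 0.0291 0.0313 0.0333 0.036 ]
sph [0.60896713 0.16609302 0.11559845] 171 0.0015174595966342443
sph [0.60908411 0.1659366  0.115     ] 171 0.00144828946293412
ball rel tcp coupler frame -0.0012076185336944351 -0.0006580418304373496
```

Request:
{"api": "play_rows", "payload": {"slide": [[2, -1, 0], [0, 0, 8], [0, 0, 8], [0, 0, 5], [0, 0, 0], [0, 0, 0]], "rot": [[0, 0, 0], [0, 0, 0], [0, 0, 0], [0, 0, 0], [0, 0, 0], [0, 0, 0]]}}

```text
t: 13.75
position: [0.6081, 0.1658, 0.0988]
eef_rot: [0.317, 3.125, 0.0]
wrist_force: [-0.1, -0.3, -6.8]
gripper_width: 0.0594
finger_force: 66.9
```

Request:
{"api": "play_rows", "payload": {"slide": [[0, 0, 2], [0, 0, 2], [0, 0, 0]], "rot": [[0, 0, 0], [0, 0, 0], [0, 0, 0]]}}

```text
t: 14.12
position: [0.6077, 0.1657, 0.0943]
eef_rot: [-0.317, -3.125, 0.0]
wrist_force: [-0.6, -0.4, -7.4]
gripper_width: 0.0596
finger_force: 67.0
```

Request:
{"api": "play_rows", "payload": {"slide": [[0, 0, 2], [0, 0, 2], [0, 0, 0]], "rot": [[0, 0, 0], [0, 0, 0], [0, 0, 0]]}}

```text
t: 14.5
position: [0.6087, 0.1656, 0.091]
eef_rot: [0.318, 3.123, 0.0]
wrist_force: [3.2, 0.7, -6.5]
gripper_width: 0.0595
finger_force: 67.0
```

Request:
{"api": "play_rows", "payload": {"slide": [[0, 0, 2], [0, 0, 2], [0, 0, 0]], "rot": [[0, 0, 0], [0, 0, 0], [0, 0, 0]]}}

```text
t: 14.88
position: [0.609, 0.1657, 0.0881]
eef_rot: [0.317, 3.122, 0.001]
wrist_force: [2.3, -1.4, 0.0]
gripper_width: 0.0597
finger_force: 67.5
```

Request:
{"api": "play_rows", "payload": {"slide": [[0, 0, 2], [0, 0, 2], [0, 0, 0]], "rot": [[0, 0, 0], [0, 0, 0], [0, 0, 0]]}}

```text
t: 15.25
position: [0.609, 0.1658, 0.0844]
eef_rot: [0.317, 3.122, 0.001]
wrist_force: [1.4, -1.8, 6.0]
gripper_width: 0.0598
finger_force: 68.2
```

Request:
{"api": "play_rows", "payload": {"slide": [[0, 0, 2], [0, 0, 2], [0, 0, 0]], "rot": [[0, 0, 0], [0, 0, 0], [0, 0, 0]]}}

```text
t: 15.62
position: [0.6089, 0.166, 0.0813]
eef_rot: [0.317, 3.122, 0.002]
wrist_force: [-0.2, -1.4, 7.3]
gripper_width: 0.0595
finger_force: 68.5
```

Request:
{"api": "play_rows", "payload": {"slide": [[0, 0, 2], [0, 0, 2], [0, 0, 0]], "rot": [[0, 0, 0], [0, 0, 0], [0, 0, 0]]}}

```text
t: 16.0
position: [0.6087, 0.1662, 0.0776]
eef_rot: [0.317, 3.122, 0.002]
wrist_force: [-1.1, -1.6, 10.4]
gripper_width: 0.0596
finger_force: 68.6
```

Request:
{"api": "play_rows", "payload": {"slide": [[0, 0, 2], [0, 0, 2], [0, 0, 0]], "rot": [[0, 0, 0], [0, 0, 0], [0, 0, 0]]}}

```text
t: 16.38
position: [0.6087, 0.166, 0.0729]
eef_rot: [0.316, 3.123, 0.002]
wrist_force: [1.6, -1.8, 6.8]
gripper_width: 0.0597
finger_force: 67.7
```

Request:
{"api": "play_rows", "payload": {"slide": [[0, 0, 2], [0, 0, 2], [0, 0, 0]], "rot": [[0, 0, 0], [0, 0, 0], [0, 0, 0]]}}

```text
t: 16.75
position: [0.6086, 0.1654, 0.0688]
eef_rot: [0.314, 3.123, -0.0]
wrist_force: [1.6, -4.9, 7.1]
gripper_width: 0.0593
finger_force: 66.9
```

Request:
{"api": "play_rows", "payload": {"slide": [[0, 0, 2], [0, 0, 2], [0, 0, 0]], "rot": [[0, 0, 0], [0, 0, 0], [0, 0, 0]]}}

```text
t: 17.12
position: [0.6086, 0.1651, 0.0654]
eef_rot: [0.313, 3.123, -0.002]
wrist_force: [-0.2, -3.6, 8.9]
gripper_width: 0.0595
finger_force: 65.5
```

Request:
{"api": "play_rows", "payload": {"slide": [[0, 0, 1], [0, 0, 1], [0, 0, 0]], "rot": [[0, 0, 0], [0, 0, 0], [0, 0, 0]]}}

```text
t: 17.5
position: [0.6086, 0.1651, 0.0641]
eef_rot: [0.313, 3.123, -0.002]
wrist_force: [-1.4, -3.5, 12.4]
gripper_width: 0.0592
finger_force: 65.5
```

```bash
python3 - <<'E'
from h import *
goal(.6125,.1640,.145,-11.6)
p,d=eyes.camera('scene');np.savez('pics/s8.npz',p=p,d=d);_,W=cloud('scene',p,d)
o=env.get_obs()['position'];a=np.radians(-11.6)
q=W[130:260,320:450].reshape(-1,3);x,y=q[:,0]-o[0],q[:,1]-o[1];X=x*np.cos(a)+y*np.sin(a);Y=-x*np.sin(a)+y*np.cos(a);Z=q[:,2]
for lo in(-.175,-.165,-.155,-.145,-.11,-.09,-.07):
    k=(abs(Y)<.05)&(X>lo)&(X<lo+.01)&(Z>.08);print(lo,k.sum(),np.round(np.percentile(Z[k],[2,25,50,75,98]),4))
k=(abs(Y)<.055)&(X>-.12)&(X<.06)&(Z<.07)&(Z>.02);print('platform',np.round(np.percentile(Z[k],[5,25,50,75,95]),4))
g=np.load('pics/scene0.npz');_,V=cloud('scene',g['p'],g['d']);q=V[130:260,320:450].reshape(-1,3);x,y=q[:,0]-o[0],q[:,1]-o[1];X=x*np.cos(a)+y*np.sin(a);Y=-x*np.sin(a)+y*np.cos(a);Z=q[:,2]
k=(abs(Y)<.055)&(X>-.12)&(X<.06)&(Z<.07)&(Z>.02);print('platform0',np.round(np.percentile(Z[k],[5,25,50,75,95]),4))
E
```

```text
t 17.5 pos [0.6086 0.1651 0.0641] F [-1.4 -3.5 12.4] M [-0.64  0.28  0.9 ] w 0.0592
rot [-0.04  0.18  0.14] slide mm [ -4.   -0.3 -80.9]
-0.175 26 [0.1046 0.1188 0.1238 0.1258 0.1285]
-0.165 33 [0.1079 0.1173 0.1244 0.1261 0.1278]
-0.155 47 [0.089  0.108  0.1193 0.1259 0.1276]
-0.145 66 [0.0811 0.0957 0.111  0.1254 0.129 ]
-0.11 62 [0.0989 0.1216 0.1261 0.1768 0.18  ]
-0.09 59 [0.0952 0.1121 0.125  0.1648 0.1713]
-0.07 28 [0.0972 0.1059 0.1131 0.1208 0.1593]
platform [0.0306 0.0347 0.0365 0.0392 0.0543]
platform0 [0.0376 0.0429 0.0447 0.047  0.0586]
```

Request:
{"api": "play_rows", "payload": {"slide": [[0, 0, 1], [0, 0, 1], [0, 0, 0]], "rot": [[0, 0, 0], [0, 0, 0], [0, 0, 0]]}}

```text
t: 17.92
position: [0.6087, 0.1651, 0.0629]
eef_rot: [0.313, 3.122, -0.001]
wrist_force: [-1.2, -3.1, 13.6]
gripper_width: 0.06
finger_force: 65.7
```

Request:
{"api": "play_rows", "payload": {"slide": [[0, 0, 1], [0, 0, 1], [0, 0, 0]], "rot": [[0, 0, 0], [0, 0, 0], [0, 0, 0]]}}

```text
t: 18.3
position: [0.6087, 0.1651, 0.0616]
eef_rot: [0.313, 3.122, -0.001]
wrist_force: [-4.1, -4.2, 15.9]
gripper_width: 0.06
finger_force: 65.9
```

Request:
{"api": "play_rows", "payload": {"slide": [[0, 0, 1.5], [0, 0, 1.5], [0, 0, 0], [0, 0, 0]], "rot": [[0, 0, 0], [0, 0, 0], [0, 0, 0], [0, 0, 0]]}}

```text
t: 18.8
position: [0.6087, 0.1651, 0.0597]
eef_rot: [0.313, 3.122, -0.001]
wrist_force: [-5.2, -4.7, 19.8]
gripper_width: 0.059
finger_force: 66.3
```

```bash
cat > plat.py <<'E'
from h import *
def meas(f=None):
    p,d=eyes.camera('scene');_,W=cloud('scene',p,d)
    if f: np.savez(f,p=p,d=d)
    o=np.array([.6087,.1651]);a=np.radians(-11.6)
    def fr(W):
        q=W[110:260,320:450].reshape(-1,3);x,y=q[:,0]-o[0],q[:,1]-o[1];return x*np.cos(a)+y*np.sin(a),-x*np.sin(a)+y*np.cos(a),q[:,2]
    g=np.load('pics/scene0.npz');_,V=cloud('scene',g['p'],g['d'])
    for w,n in((V,'start'),(W,'now')):
        X,Y,Z=fr(w);k=(abs(Y)<.055)&(X>-.12)&(X<.06)&(Z<.07)&(Z>.02);print(n,'platform z',round(float(np.nanmedian(Z[k])),4))
    k=(abs(Y)<.02)&(X>-.172)&(X<-.125)&(Z>.09);print('tongue top at back',np.nanpercentile(Z[k],80),k.sum())
    k=(abs(Y)<.012)&(X>-.125)&(X<-.06)&(Z>.13)&(Z<.3)
    if k.sum()>10: 
        f=np.polyfit(X[k],Z[k],1); print('lever slope rad',-np.arctan(f[0]),k.sum())
    k=(abs(Y)<.02)&(X>-.02)&(X<.02)&(Z>.12)&(Z<.17);print('dome',k.sum(),np.nanpercentile(Z[k],[50,90]) if k.sum() else '')
E
python3 - <<'E'
from plat import *
meas()
E
```

```text
start platform z 0.0447
now platform z 0.0322
tongue top at back 0.12268326042814386 156
lever slope rad 0.45468383366230264 84
dome 92 [0.14062145 0.1655006 ]
```

Request:
{"api": "play_rows", "payload": {"slide": [[0, 0, -1.5], [0, 0, -1.5], [0, 0, -1.5], [0, 0, -1.5], [0, 0, -1.5], [0, 0, -1.5], [0, 0, 0]], "rot": [[0, 0, 0], [0, 0, 0], [0, 0, 0], [0, 0, 0], [0, 0, 0], [0, 0, 0], [0, 0, 0]]}}

```text
t: 19.73
position: [0.6086, 0.1651, 0.0656]
eef_rot: [0.313, 3.123, -0.002]
wrist_force: [1.0, -3.4, 9.7]
gripper_width: 0.0596
finger_force: 65.4
```

Request:
{"api": "play_rows", "payload": {"slide": [[0, 0, -1.5], [0, 0, -1.5], [0, 0, -1.5], [0, 0, -1.5], [0, 0, 0], [0, 0, 0]], "rot": [[0, 0, 0], [0, 0, 0], [0, 0, 0], [0, 0, 0], [0, 0, 0], [0, 0, 0]]}}

```text
t: 20.48
position: [0.6085, 0.165, 0.0689]
eef_rot: [0.315, 3.124, -0.002]
wrist_force: [3.6, -4.6, 3.4]
gripper_width: 0.0599
finger_force: 64.3
```

```bash
python3 - <<'E'
from plat import *
meas()
E
```

```text
start platform z 0.0447
now platform z 0.0413
tongue top at back 0.13114204421199005 167
lever slope rad -0.26517655819927244 117
dome 77 [0.14918509 0.15202561]
```

Request:
{"api": "play_rows", "payload": {"slide": [[0, 0, -1.2], [0, 0, -1.2], [0, 0, 0], [0, 0, 0]], "rot": [[0, 0, 0], [0, 0, 0], [0, 0, 0], [0, 0, 0]]}}

```text
t: 21.02
position: [0.6085, 0.165, 0.0704]
eef_rot: [0.315, 3.125, -0.002]
wrist_force: [4.9, -4.6, 1.8]
gripper_width: 0.0596
finger_force: 64.2
```

Request:
{"api": "play_rows", "payload": {"slide": [[0, 0, 0], [0, 0, 0], [0, 0, 0], [0, 0, 0], [0, 0, 0], [0, 0, 0]], "rot": [[0, 0, 0], [0, 0, 0], [0, 0, 0], [0, 0, 0], [0, 0, 0], [0, 0, 0]], "fingers": 100}}

```text
t: 21.78
position: [0.6079, 0.1658, 0.0711]
eef_rot: [0.318, 3.125, 0.0]
wrist_force: [0.5, 0.2, 0.7]
gripper_width: 0.0851
finger_force: 0.0
```

```bash
python3 - <<'E'
from plat import *
meas('pics/s9.npz');g=np.load('pics/s9.npz')['p'];cv2.imwrite('pics/s9.png',cv2.resize(g[130:250,330:450],None,fx=5,fy=5,interpolation=cv2.INTER_CUBIC)[:,:,::-1])
E
```

```text
start platform z 0.0447
now platform z 0.0431
tongue top at back 0.13270183578688774 163
lever slope rad -0.49385442589377204 118
dome 88 [0.15087948 0.15391397]
```

The coupler is seated: the platform has sunk only under the coupler's weight, and the dome and tongue heights match home. I'll lift off and check the lever.

Request:
{"api": "play_rows", "payload": {"slide": [[0, 0, -8], [0, 0, -20], [0, 0, -30], [0, 0, -30], [0, 0, -30], [0, 0, 0], [0, 0, 0]], "rot": [[0, 0, 0], [0, 0, 0], [0, 0, 0], [0, 0, 0], [0, 0, 0], [0, 0, 0], [0, 0, 0]]}}

```text
t: 22.7
position: [0.6077, 0.1656, 0.1888]
eef_rot: [-0.318, -3.125, -0.0]
wrist_force: [0.1, -0.4, 0.6]
gripper_width: 0.0859
finger_force: 0.0
```

Request:
{"api": "play_rows", "payload": {"slide": [[20, 0, 0], [30, 0, 0], [30, 0, 0], [14, 0, 0], [0, 0, 0], [0, 0, 0], [0, 0, 0]], "rot": [[0, 0, 0], [0, 0, 0], [0, 0, 0], [0, 0, 0], [0, 0, 0], [0, 0, 0], [0, 0, 0]], "fingers": 0}}

```text
t: 23.58
position: [0.5165, 0.1843, 0.1887]
eef_rot: [-0.319, -3.125, 0.0]
wrist_force: [0.5, -0.5, -0.3]
gripper_width: 0.0
finger_force: 0.0
```

```bash
python3 - <<'E'
from plat import *
meas('pics/s10.npz')
goal(.5168,.1843,.17,-11.6)
g=np.load('pics/s10.npz');p=g['p'];cv2.imwrite('pics/s10.png',cv2.resize(p[100:240,320:440],(600,600),interpolation=cv2.INTER_CUBIC)[:,:,::-1])
_,W=cloud('scene',p,g['d']);q=W[100:230,330:440].reshape(-1,3);a=np.radians(-11.6);x,y=q[:,0]-.6108,q[:,1]-.165
X=x*np.cos(a)+y*np.sin(a);Y=-x*np.sin(a)+y*np.cos(a);Z=q[:,2]
for lo in np.arange(-.13,-.03,.01):
    k=(abs(Y)<.03)&(X>lo)&(X<lo+.01)&(Z>.14)&(Z<.195)
    if k.sum():print('lever',round(lo,3),k.sum(),np.round([Y[k].min(),Y[k].max(),Z[k].min(),Z[k].max()],3))
for lo in np.arange(.195,.245,.01):
    k=(abs(Y)<.06)&(X>-.16)&(X<-.05)&(Z>lo)&(Z<lo+.01)
    if k.sum():print('fing',round(lo,3),k.sum(),np.round([X[k].min(),X[k].max(),Y[k].min(),Y[k].max()],3))
k=(Z>.09)&(Z<.155)&(abs(Y)<.04)&(X>-.2)&(X<.07);print('coupler X range',np.percentile(X[k],[.5,99.5]))
E
```

```text
start platform z 0.0447
now platform z 0.0431
tongue top at back 0.13293125063791708 160
lever slope rad -0.523805797806439 356
dome 106 [0.15095491 0.15343246]
t 23.625 pos [0.5164 0.1844 0.1887] F [-0.1 -0.6 -0.9] M [-0.05  0.05  0.02] w 0.0001
rot [-0.01 -0.01 -0.04] slide mm [-0.4  0.  18.7]
lever -0.12 4 [-0.011  0.014  0.184  0.185]
lever -0.11 31 [-0.015  0.016  0.174  0.186]
lever -0.1 24 [-0.017  0.015  0.17   0.185]
lever -0.09 20 [-0.008  0.015  0.168  0.177]
lever -0.08 23 [-0.008  0.01   0.163  0.172]
lever -0.07 24 [-0.012  0.013  0.155  0.168]
lever -0.06 23 [-0.011  0.009  0.146  0.161]
lever -0.05 25 [-0.018  0.013  0.141  0.154]
lever -0.04 34 [-0.018  0.016  0.14   0.151]
fing 0.215 10 [-0.104 -0.086 -0.009  0.006]
fing 0.225 29 [-0.105 -0.085 -0.015  0.008]
fing 0.235 35 [-0.105 -0.086 -0.018  0.015]
coupler X range [-0.17226628  0.043623  ]
```

View pics/s10.png

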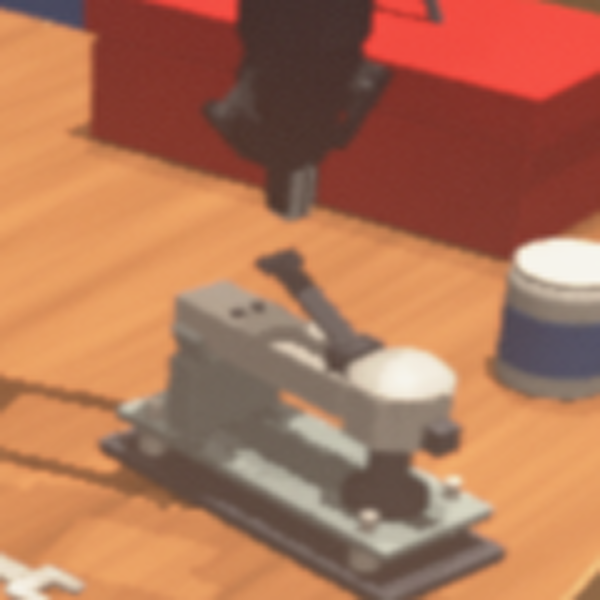

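The coupler is seated level on the stand with the lever up. The shut fingers (about (290,205) in the crop) are right over the lever paddle at (283,262). Next I'll press along the tip's arc.

Request:
{"api": "play_rows", "payload": {"slide": [[0, 0, 15], [0, 0, 13], [1.6, 0, 3], [1.5, 0, 3], [1.4, 0, 3], [1.3, 0, 3], [1.2, 0, 3], [1, 0, 3], [0, 0, 0]], "rot": [[0, 0, 0], [0, 0, 0], [0, 0, 0], [0, 0, 0], [0, 0, 0], [0, 0, 0], [0, 0, 0], [0, 0, 0], [0, 0, 0]]}}

```text
t: 24.75
position: [0.5075, 0.1863, 0.1426]
eef_rot: [-0.317, -3.125, 0.0]
wrist_force: [1.7, -1.9, 1.9]
gripper_width: 0.0002
finger_force: 1.0
```

Request:
{"api": "play_rows", "payload": {"slide": [[0.9, 0, 3], [0.8, 0, 3], [0.7, 0, 3], [0.6, 0, 3], [0.4, 0, 3], [0.3, 0, 3], [0, 0, 0]], "rot": [[0, 0, 0], [0, 0, 0], [0, 0, 0], [0, 0, 0], [0, 0, 0], [0, 0, 0], [0, 0, 0]]}}

```text
t: 25.62
position: [0.5041, 0.1873, 0.1246]
eef_rot: [-0.317, -3.125, -0.001]
wrist_force: [-1.4, 0.5, 1.8]
gripper_width: -0.0
finger_force: 1.0
```

Request:
{"api": "play_rows", "payload": {"slide": [[0.2, 0, 3], [0.1, 0, 3], [0, 0, 3], [0, 0, 0], [0, 0, 0]], "rot": [[0, 0, 0], [0, 0, 0], [0, 0, 0], [0, 0, 0], [0, 0, 0]]}}

```text
t: 26.25
position: [0.5041, 0.187, 0.1159]
eef_rot: [0.318, 3.125, -0.0]
wrist_force: [-0.6, -0.1, 1.6]
gripper_width: 0.0001
finger_force: 0.9
```

Request:
{"api": "play_rows", "payload": {"slide": [[0, 0, 2], [0, 0, 2], [0, 0, 0], [0, 0, 0]], "rot": [[0, 0, 0], [0, 0, 0], [0, 0, 0], [0, 0, 0]]}}

```text
t: 26.75
position: [0.5041, 0.187, 0.1125]
eef_rot: [0.317, 3.125, 0.0]
wrist_force: [-2.6, 0.6, 5.5]
gripper_width: 0.0001
finger_force: 2.5
```

Request:
{"api": "play_rows", "payload": {"slide": [[0, 0, 2], [0, 0, 2], [0, 0, 0], [0, 0, 0]], "rot": [[0, 0, 0], [0, 0, 0], [0, 0, 0], [0, 0, 0]]}}

```text
t: 27.25
position: [0.5042, 0.1871, 0.1098]
eef_rot: [0.317, 3.124, 0.001]
wrist_force: [-4.7, 0.1, 9.6]
gripper_width: -0.0001
finger_force: 4.8
```

Request:
{"api": "play_rows", "payload": {"slide": [[0, 0, 2], [0, 0, 2], [0, 0, 0], [0, 0, 0]], "rot": [[0, 0, 0], [0, 0, 0], [0, 0, 0], [0, 0, 0]]}}

```text
t: 27.75
position: [0.5042, 0.1871, 0.1071]
eef_rot: [0.317, 3.124, 0.001]
wrist_force: [-7.0, -0.1, 14.4]
gripper_width: -0.0001
finger_force: 7.1
```

```bash
python3 - <<'E'
from plat import *
meas('pics/s11.npz')
E
```

```text
start platform z 0.0447
now platform z 0.0351
tongue top at back 0.12466122390297858 143
lever slope rad -1.043158400557646 364
dome 93 [0.1429579  0.14531974]
```

The lever is at its stop: the force rises at the platform's stiffness and the heights match. I'll ease off slowly.

Request:
{"api": "play_rows", "payload": {"slide": [[0, 0, -1.2], [0, 0, -1.2], [0, 0, -1.2], [0, 0, -1.2], [0, 0, -1.2], [0, 0, -1.2], [0, 0, -1.2], [0, 0, -1.2], [0, 0, -1.2], [0, 0, -1.2], [0, 0, -1.2], [0, 0, -1.2], [0, 0, -2], [0, 0, -5], [0, 0, -20], [0, 0, -30], [0, 0, -30], [0, 0, 0], [0, 0, 0]], "rot": [[0, 0, 0], [0, 0, 0], [0, 0, 0], [0, 0, 0], [0, 0, 0], [0, 0, 0], [0, 0, 0], [0, 0, 0], [0, 0, 0], [0, 0, 0], [0, 0, 0], [0, 0, 0], [0, 0, 0], [0, 0, 0], [0, 0, 0], [0, 0, 0], [0, 0, 0], [0, 0, 0], [0, 0, 0]]}}

```text
t: 30.18
position: [0.5037, 0.1869, 0.2047]
eef_rot: [-0.317, -3.125, 0.0]
wrist_force: [0.2, -0.4, -0.5]
gripper_width: 0.0002
finger_force: 0.0
```

```bash
python3 - <<'E'
from plat import *
meas('pics/s12.npz')
g=np.load('pics/s12.npz');p=g['p'];
_,W=cloud('scene',p,g['d']);q=W[100:230,330:440].reshape(-1,3);a=np.radians(-11.6);x,y=q[:,0]-.6108,q[:,1]-.165
X=x*np.cos(a)+y*np.sin(a);Y=-x*np.sin(a)+y*np.cos(a);Z=q[:,2]
for lo in np.arange(-.13,-.03,.01):
    k=(abs(Y)<.009)&(X>lo)&(X<lo+.01)&(Z>.1)&(Z<.2)
    if k.sum():print('lever',round(lo,3),k.sum(),np.round([np.median(Z[k]),Z[k].max()],4))
E
```

```text
start platform z 0.0447
now platform z 0.0429
tongue top at back 0.13302138375344005 154
lever slope rad 1.0503307904511447 272
dome 101 [0.15093008 0.15337771]
lever -0.13 6 [0.1316 0.1419]
lever -0.12 18 [0.1427 0.148 ]
lever -0.11 20 [0.1441 0.1484]
lever -0.1 20 [0.1431 0.1497]
lever -0.09 22 [0.1437 0.1483]
lever -0.08 21 [0.1428 0.1474]
lever -0.07 21 [0.142  0.1483]
lever -0.06 14 [0.1451 0.1493]
lever -0.05 8 [0.1471 0.149 ]
lever -0.04 17 [0.1467 0.1503]
```

```bash
python3 -c "
from h import *
print(ticket.sign_off())"
```

```text
the job is handed in; nothing more can be done
None
```

The coupler is parked on the ball with its tongue on the rest and the latch lever pressed flat; I let go and handed the job in at about 30 s of the 72 s allowed, and the hand-in returned no verdict. My first grasp attempt closed on top of the dome, because the reported tool height was about 38 mm too low. The coupler did not shift measurably, and the second grasp held. The platform sank about 12.5 mm at most by the camera, against the 17 mm limit, and I did not re-measure the bystanders at the end, though no move went close to one.

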